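# Make up two gift boxes of cake and preserves

## Task

Make up the two gift boxes from the stock of jars, each jar standing upright on the floor of its own pocket. The brown box with the plain cake gets the red-lidded jar in the pocket next to the cake and the yellow-lidded jar in the pocket at the end; the white box with the chocolate-chip cake gets the green-lidded jar next to the cake and the blue-lidded jar at the end. Leave the white-lidded jar standing where it is, and do not knock any jar over.

Things in the scene. Friction and masses are not known exactly. Their poses are not given: they have to be found in the camera images.
- red_jar: small round jar of dark red jam, red lid; 58 mm high, body 44 mm wide, top 16 mm a lid 40 mm wide, about 0.11 kg, upright. Origin: centre of its underside, z up. Stock jars stand in the cream tray (floor 8 mm above the table, walls 85 mm high, 380 mm wide), 70 mm or more between centres, with room for fingers closing along world x.
- yellow_jar: small round jar of golden honey, yellow lid; 58 mm high, body 44 mm wide, top 16 mm a lid 40 mm wide, about 0.11 kg, upright. Origin: centre of its underside, z up. Stock jars stand in the cream tray (floor 8 mm above the table, walls 85 mm high, 380 mm wide), 70 mm or more between centres, with room for fingers closing along world x.
- green_jar: small round jar of pale green jelly, green lid; 58 mm high, body 44 mm wide, top 16 mm a lid 40 mm wide, about 0.11 kg, upright. Origin: centre of its underside, z up. Stock jars stand in the cream tray (floor 8 mm above the table, walls 85 mm high, 380 mm wide), 70 mm or more between centres, with room for fingers closing along world x.
- blue_jar: small round jar of dark purple jam, blue lid; 58 mm high, body 44 mm wide, top 16 mm a lid 40 mm wide, about 0.11 kg, upright. Origin: centre of its underside, z up. Stock jars stand in the cream tray (floor 8 mm above the table, walls 85 mm high, 380 mm wide), 70 mm or more between centres, with room for fingers closing along world x.
- white_jar: small round jar of dark brown spread, white lid; 58 mm high, body 44 mm wide, top 16 mm a lid 40 mm wide, about 0.11 kg, upright. Origin: centre of its underside, z up. Stock jars stand in the cream tray (floor 8 mm above the table, walls 85 mm high, 380 mm wide), 70 mm or more between centres, with room for fingers closing along world x. Not for any kit.
- brown_box: fixed open kraft-brown cardboard gift box 234 x 100 mm, walls 24 mm high, holding a plain ring cake (37 mm high). Origin: centre of its underside, on the table; z up; x along its length, cake end to far end; lies with the cake end away from the robot. Cake centre x=-70 mm. Two square pockets 62 x 62 mm in a card insert 18 mm high, floor 3 mm above the table: next to the cake at x=+11 mm, at the end x=+79 mm (y=0).
- white_box: fixed open white gift box 234 x 100 mm, walls 24 mm high, holding a chocolate-chip ring cake (37 mm high). Origin: centre of its underside, on the table; z up; x along its length, cake end to far end; lies with the cake end away from the robot. Cake centre x=-70 mm. Two square pockets 62 x 62 mm in a card insert 18 mm high, floor 3 mm above the table: next to the cake at x=+11 mm, at the end x=+79 mm (y=0).
Things that resemble listed ones, but are neither listed nor needed, are in the scene too. There is more than one size of the blue_jar; the job needs the smallest.

How it is judged (in metres and radians):
At the end, for the whole second after the job is handed in: The red, yellow, green and blue lidded jars each stand upright (within 0.12 rad) and at rest on the floor of their own pocket (origin within 13 mm of the pocket's centre along each side, less than 8 mm above the table); the white-lidded jar stands within 20 mm of where it started (x of red_jar in the frame of brown_box between -0.002 and 0.024 m and y of red_jar in the frame of brown_box between -0.013 and 0.013 m and height (world z) of each of red_jar, yellow_jar, green_jar, blue_jar below 0.008 m and angle between each of red_jar, yellow_jar, green_jar, blue_jar, white_jar's own z axis and vertical below 0.12 rad and linear speed of each of red_jar, yellow_jar, green_jar, blue_jar below 0.02 m/s and x of yellow_jar in the frame of brown_box between 0.066 and 0.092 m and y of yellow_jar in the frame of brown_box between -0.013 and 0.013 m and x of green_jar in the frame of white_box between -0.002 and 0.024 m and y of green_jar in the frame of white_box between -0.013 and 0.013 m and x of blue_jar in the frame of white_box between 0.066 and 0.092 m and y of blue_jar in the frame of white_box between -0.013 and 0.013 m and distance of white_jar from where it was at the start of the episode below 0.02 m); the robot touches nothing.
It fails at once if a jar is knocked over (angle between any of red_jar, yellow_jar, green_jar, blue_jar, white_jar's own z axis and vertical above 0.8 rad).
It fails at once if the white-lidded jar is moved from its place (distance of white_jar from where it was at the start of the episode above 0.03 m).
It also fails if it takes over 90 s, if anything falls off the work surface, if the arm or the gripper's body presses on something with over 40 N, if the wrist force passes 120 N, or if a joint passes its speed limit or range.

## Robot

A 7-joint arm with a two-finger parallel gripper is mounted at the origin on a cart in front of the work surface, level with it; the furniture and walls round the work are solid. World frame = base frame: x ahead of the robot, y to its left, z up, the work surface at z = 0. Lengths are in mm, angles in degrees, forces in N, time in s.
With the tool pointing down it reaches from about 400 to 850 mm from the base axis. Payload 4.5 kg.
Tool frame: the origin (TCP) lies on the front face of the gripper's body, between the roots of the fingers; the fingertips stand 64 mm ahead of it and the grasp point (between the pads) lies 45 mm ahead of it; y points along the fingers, z is the direction in which the jaws open and shut, and the axes are right-handed (so a half turn about y gives the same grasp; the last joint's range is limited). The gripper opens to 88 mm and grips with 3 to 60 N. Pads are 18 mm wide; open, the fingers measure 123 mm over their backs; the gripper's body (75 mm by 187 mm) begins 45 mm behind the grasp point.
Start: joints at [78.77, 39.483, -11.15, 89.685, 9.013, 51.709, -12.324], TCP at [142.39, -608.582, 302.743] pointing down, gripper open.
Joint ranges: [-172.22, 172.22], [-26.19, 119.32], [-84.43, 86.54], [7.71, 146.69], [-57.33, 237.33], [2.42, 119.75], [-152.13, 152.13]. Speed limits (degrees/s): [147.25, 147.25, 180, 180, 180, 180, 180].

## Interface

Orientations are given as a 3x3 rotation matrix whose columns are the frame's x, y, z axes.
In Python, from bench import read_state, camera, camera_model, close_job, trace, pinpoint gives the robot as it stands. The module is installed in compiled form; this text tells all that it offers.
- The arm moves only by the shell command python3 -m creep 'ROWS' [FORCE]. ROWS is text: rows parted by semicolons, each of 7 numbers parted by spaces: the shift along the tool's x, y, z in mm, then the turn, a rotation vector about the tool's x, y, z in degrees, then the opening in per cent of the stroke, from 0 (shut) to 100 (fully open). A call has 1 to 20 rows; each row is the pose to reach, as a shift and turn from the pose commanded when the call began, along the tool's axes at that moment; what a row does not reach only later rows make up. A row lasts 1/12 s, in which the tool goes at most 41.7 mm and 7.16 degrees, less where a joint would pass 70% of its speed; a pose out of reach is approached as far as the arm can. A call with a gripper value outside its range is refused whole. The fingers move at their own pace and stop on an object; FORCE is the grip in N (left out, the last holds). Time passes only in rows, so rows that repeat a pose let the fingers close. It gives the time, the measured TCP pose, the force and the opening at its end, in the units of the state.
- read_state(): the state, without advancing time (a new reading comes with each control period).
- camera(name): name is "scene" or "top" or "wrist"; returns (picture, depth): 480x640x3 uint8, red, green, blue; 480x640 float32, mm along the optical axis (not along the pixel's ray), 0 where there is no reading.
- camera_model(name): a dict with "fx", "fy", "cx", "cy" (pixels), "cam_to_world" (4x4, takes a point from camera to world coordinates). Camera axes: x right, y down, z forward; pixel columns grow to the right and rows downward; lengths in mm; the calibration is good to about 2 mm. A picture is of the moment at which its call begins: read the wrist's pose just before it. camera_model takes no time and is no camera call; for the wrist camera it gives the pose at the moment of the call.
- close_job(): hands the job in, once; it reports no verdict.
Trained networks look in the newest picture that a camera, given by its name, has taken for a name from the list of things; names that differ only in an ending like _2 or _b are one class to them, and where a whole thing is asked for, a point or a joint stands for the part that bears it (a point fixed in the world has none). Each returns a list of dicts, best first, with "conf" (0 to 1); they miss things now and then, are a little off and sometimes report something else, mostly with a low value. They report only what shows in the picture. A call takes as long as a camera call. They do not tell look-alikes from the thing itself.
- trace(target, camera): "pixels" (480x640 bool, what is visible of it) and "bbox" ([left, top, right, bottom] in pixels, round what is visible of it).
- pinpoint(target, camera): "pixel" ([column, row] in pixels: a listed point, or the origin of a listed thing).
The state is a dict: "t": time; "joint_pos": joint angles; "qvel": joint speeds; "joint_efforts": joint torques, N m; "ee_pos": TCP position; "eef_rot": TCP orientation; "contact_force": force on the tool from outside, world axes, zero at the start; "moment": the same for the moment, N m; "finger_gap": finger opening in mm.
Only numpy, scipy, OpenCV 4.12 (cv2) and the standard library are available. Lean on these libraries where they do the work, as an engineer would, in place of code of your own. Each camera call takes 0.05 s, during which the arm holds its last target.

## Working session

There is one attempt and no reset: what is moved stays moved. The work goes in short steps, Python scripts to look and compute and a shell command to move; the robot and the scene stay as the last step left them, time stands still between calls to the robot, and variables do not carry over. Pictures are saved under pics/ and viewed, and the job is handed in when it is done.

```bash
mkdir -p pics; python3 - <<'E'
from bench import *
import cv2, numpy as np
s=read_state()
for k in s: print(k, np.round(s[k],3).tolist())
for n in ["scene","top","wrist"]:
    p,d=camera(n); cv2.imwrite(f"pics/{n}0.png",p[:,:,::-1]); np.save(f"pics/{n}0.npy",d)
    m=camera_model(n); print(n,m["fx"],m["cx"],m["cy"],np.round(m["cam_to_world"],3).tolist())
E
```

```text
t 0.0
joint_pos [78.77, 39.533, -11.143, 89.745, 9.013, 51.712, -12.324]
qvel [0.012, 0.028, 0.002, -0.025, -0.024, 0.009, -0.098]
joint_efforts [-0.001, -52.756, -1.267, -15.342, -0.053, 0.007, 0.0]
ee_pos [142.189, -608.072, 301.91]
eef_rot [[-0.974, -0.001, 0.228], [-0.228, 0.002, -0.974], [0.0, -1.0, -0.002]]
contact_force [-1.493, 0.732, 0.726]
moment [-0.008, 0.026, -0.017]
finger_gap 88.327
scene 595.1978564164518 322.5041029660256 240.23697078715975 [[-0.809, -0.35, 0.473, -161.521], [-0.588, 0.512, -0.626, 952.805], [-0.023, -0.784, -0.62, 985.352], [0.0, 0.0, 0.0, 1.0]]
top 551.0958063584927 320.4849481342325 237.424100514428 [[0.026, -0.983, 0.183, 287.87], [-0.999, -0.03, -0.022, 10.038], [0.027, -0.183, -0.983, 1606.486], [0.0, 0.0, 0.0, 1.0]]
wrist 376.55205054399244 316.35752450245144 238.76081002557444 [[0.229, -0.921, -0.316, 224.507], [-0.974, -0.217, -0.072, -589.248], [-0.002, 0.324, -0.946, 384.513], [0.0, 0.0, 0.0, 1.0]]
```

View pics/scene0.png

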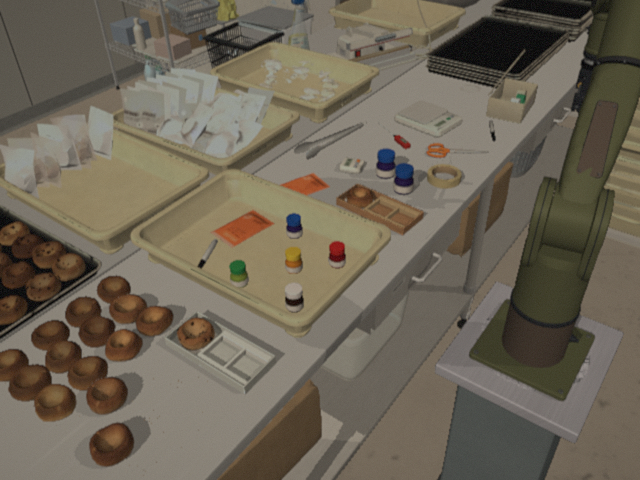

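View pics/top0.png

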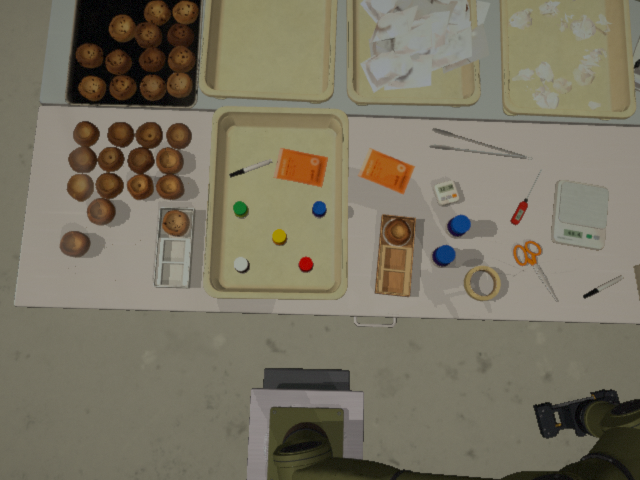

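View pics/wrist0.png

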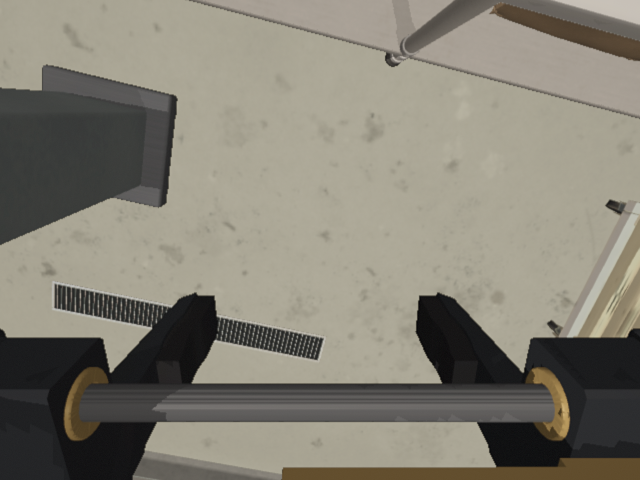

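Top view: five stock jars stand in the tray: green (240,209), blue (319,209), yellow (279,236), white (241,264), red (306,264). The white box is at (173,248) and the brown box at (397,255). There are three blue-lidded candidates: (319,209) in the tray, and (459,225) and (444,256) on the table. I'll measure all of them.

```bash
cat > h.py <<'E'
from bench import *
import cv2, numpy as np
def cloud(n,d):
    m=camera_model(n); v,u=np.mgrid[0:480,0:640]
    P=np.stack([(u-m["cx"])/m["fx"]*d,(v-m["cy"])/m["fy"]*d,d],-1)
    T=np.array(m["cam_to_world"]); return P@T[:3,:3].T+T[:3,3]
E
python3 - <<'E'
from h import *
d=np.load("pics/top0.npy"); P=cloud("top",d)
p=cv2.imread("pics/top0.png")
for n,(u,v) in dict(green=(240,209),blue=(319,209),yellow=(279,236),white=(241,264),red=(306,264),b2=(459,225),b3=(444,256)).items():
    w=P[v-12:v+13,u-12:u+13].reshape(-1,3); zt=np.percentile(w[:,2],97); k=w[:,2]>zt-6
    q=w[k]; print(n,"n",k.sum(),"mean",q.mean(0).round(1),"ext",np.ptp(q,axis=0).round(0))
print("table z",np.median(P[290:300,100:140,2]),np.median(P[285:300,340:370,2]),"trayfloor",np.median(P[270:285,265:285,2]))
for n in ["brown_box","white_box"]:
    for r in trace(n,"top")[:2]:
        m=r["pixels"]; q=P[m]; print(n,r["conf"],r["bbox"],"z",np.percentile(q[:,2],[5,50,95]).round(1))
        c=q[(q[:,2]>8)]; rect=cv2.minAreaRect(c[:,:2].astype(np.float32)); print(rect)
        print("pin",[(x["pixel"],x["conf"]) for x in pinpoint(n,"top")[:2]])
c=p[190:310,140:480]; cv2.imwrite("pics/topc.png",cv2.resize(c,None,fx=2.35,fy=2.35,interpolation=cv2.INTER_CUBIC))
sc=cv2.imread("pics/scene0.png")[130:330,210:450]; cv2.imwrite("pics/scc.png",cv2.resize(sc,None,fx=3,fy=3,interpolation=cv2.INTER_CUBIC))
E
```

```text
green n 114 mean [648.3 206.4  94.6] ext [ 386.  218. 1542.]
blue n 110 mean [656.5 -17.   96. ] ext [ 394.   45. 1542.]
yellow n 113 mean [571.6  92.9  95.1] ext [ 308.  104. 1542.]
white n 116 mean [489.1 194.6  94.3] ext [ 224.  207. 1542.]
red n 118 mean [491.8  15.7 133.1] ext [ 232.   37. 1542.]
b2 n 178 mean [ 621.6 -418.5   97.8] ext [ 362.  460. 1529.]
b3 n 181 mean [ 533.5 -376.1   89. ] ext [ 274.  415. 1529.]
table z 0.6453759819667084 1.6557227040326552 trayfloor 7.963276389488215
brown_box 0.72 [372.7, 218.1, 414.4, 297.6] z [-0.5 14.7 36. ]
((443.5592041015625, -189.48876953125), (185.35488891601562, 471.00299072265625), 59.44576644897461)
pin [([392.6, 257.2], 0.71)]
white_box 0.58 [154.7, 204.7, 194.2, 287.9] z [-0.8 15.  35.1]
((420.40673828125, 286.09564208984375), (569.277587890625, 225.86935424804688), 42.71268844604492)
pin [([173.2, 247.7], 0.7)]
```

View pics/topc.png

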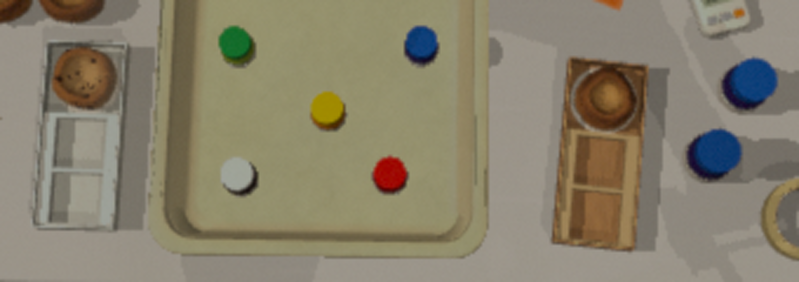

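View pics/scc.png

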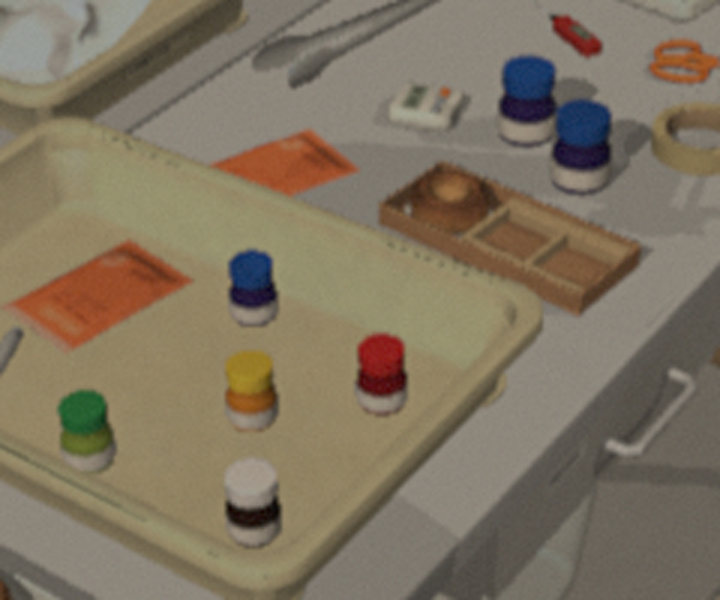

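The crops show that the blue jar in the tray, scene (294,225), is the same size as its tray neighbours. The two on the table are clearly bigger, so the tray one is the blue_jar. The depth has dropouts, so I'll redo the measurement with filtering.

```bash
python3 - <<'E'
from h import *
d=np.load("pics/top0.npy"); P=cloud("top",d); ok=(d>0)&(P[...,2]<250)&(P[...,2]>-20)
d2=np.load("pics/scene0.npy"); P2=cloud("scene",d2); ok2=(d2>0)&(P2[...,2]<250)
for n,(u,v) in dict(green=(240,209),blue=(319,209),yellow=(279,236),white=(241,264),red=(306,264),b2=(459,225),b3=(444,256)).items():
    s=np.s_[v-12:v+13,u-12:u+13]; w=P[s][ok[s]]; zt=np.percentile(w[:,2],85); k=abs(w[:,2]-zt)<6
    q=w[k]; q=q[np.hypot(*(q[:,:2]-np.median(q[:,:2],0)).T)<40]
    c,r=cv2.minEnclosingCircle(q[:,:2].astype(np.float32))
    g=P2[ok2]; g=g[(np.hypot(g[:,0]-c[0],g[:,1]-c[1])<26)&(abs(g[:,2]-zt)<5)]
    print(n,"n",k.sum(),"mean",q.mean(0).round(1),"circ",np.round(c,1),round(r,1),"scene",len(g),np.median(g,0).round(1) if len(g) else 0, g.mean(0).round(1))
for n in ["brown_box","white_box"]:
    r=trace(n,"top")[0]; m=cv2.erode(cv2.dilate(r["pixels"].astype(np.uint8),np.ones((5,5))),np.ones((3,3))).astype(bool)&ok
    q=P[m]; q=q[(q[:,2]>10)&(q[:,2]<45)]
    print(n,[np.round(x,1) for x in cv2.minAreaRect(q[:,:2].astype(np.float32))],cv2.boxPoints(cv2.minAreaRect(q[:,:2].astype(np.float32))).round(0).tolist())
    ck=q[q[:,2]>30]; print(" cake",ck.mean(0).round(1))
# tray rim
m=ok&(P[...,2]>75)&(P[...,2]<100)&(P[...,0]>350)&(P[...,0]<950)&(P[...,1]>-150)&(P[...,1]<330)
q=P[m]; print("tray rim",q.min(0),q.max(0), np.percentile(q,[1,99],axis=0))
for x in (500,600,650,700): 
    k=q[abs(q[:,0]-x)<6]; print(x,np.sort(k[:,1].round())[[0,-1]], [k[(k[:,1]<-70)][:,1].min().round(),k[(k[:,1]<-70)][:,1].max().round()],[k[(k[:,1]>235)][:,1].min().round()])
E
```

```text
green n 139 mean [654.7 209.6  66. ] circ [655.9 211. ] 21.0 scene 129 [654.  214.7  62.7] [654.2 214.   62.8]
blue n 136 mean [663. -18.  66.] circ [663.9 -17.7] 20.3 scene 90 [661.5 -12.7  62.4] [661.5 -13.1  62.7]
yellow n 144 mean [577.  94.  66.] circ [577.   93.9] 20.1 scene 118 [576.6  97.5  62.5] [576.3  97.9  62.8]
white n 145 mean [493.5 198.7  65.9] circ [493.7 198.9] 20.3 scene 149 [491.7 202.8  63. ] [492.3 203.   63.2]
red n 140 mean [500.3  16.1  66.3] circ [500.4  15.6] 19.9 scene 105 [498.2  19.3  62.7] [498.9  18.9  63. ]
b2 n 243 mean [ 625.6 -423.6   79.2] circ [ 626.4 -423.4] 27.7 scene 45 [ 620.3 -421.7   76.3] [ 621.5 -422.4   76.7]
b3 n 247 mean [ 535.7 -378.2   79. ] circ [ 536.  -379.2] 27.5 scene 46 [ 530.7 -380.1   76.4] [ 532.1 -377.4   76.7]
brown_box [array([ 539.5, -245.4]), array([101.8, 235.4]), np.float64(85.5)] [[418.0, -287.0], [653.0, -305.0], [661.0, -204.0], [426.0, -185.0]]
 cake [ 602.4 -250.2   34.9]
white_box [array([544.6, 400.2]), array([106.2, 238.4]), np.float64(89.9)] [[425.0, 347.0], [664.0, 347.0], [664.0, 453.0], [426.0, 453.0]]
 cake [610.5 397.7  34.7]
tray rim [ 394.87003663 -101.12861273   75.01663119] [949.99585906 302.97184527  97.51314057] [[397.15544494 -98.89322723  75.74463361]
 [948.86543323 299.50027628  92.7074303 ]]
500 [-100.  298.] [np.float64(-100.0), np.float64(-83.0)] [np.float64(280.0)]
600 [-98. 298.] [np.float64(-98.0), np.float64(-81.0)] [np.float64(280.0)]
650 [-97. 300.] [np.float64(-97.0), np.float64(-80.0)] [np.float64(280.0)]
700 [-97. 300.] [np.float64(-97.0), np.float64(-79.0)] [np.float64(280.0)]
```

The sizes check out: lid tops are at 66 mm (58 + 8), lid radius is about 20, and the boxes measure 235 x 102. I'll pass over the brown box on the way to refine its pose with the wrist camera.

```bash
cat >> h.py <<'E'
from scipy.spatial.transform import Rotation as R
def go(x,y,z,th):
    s=read_state(); p=np.array(s["ee_pos"]); A=np.array(s["eef_rot"]); t=np.radians(th)
    B=np.array([[-np.cos(t),0,np.sin(t)],[-np.sin(t),0,-np.cos(t)],[0,-1,0]])
    d=A.T@(np.array([x,y,z])-p); r=R.from_matrix(A.T@B).as_rotvec(degrees=True)
    print("at",p.round(1),"t",round(s["t"],2),"F",np.round(s["contact_force"],1),"gap",round(s["finger_gap"],1)," ->",(x,y,z,th),"rel",d.round(1),r.round(2),"rows",round(np.linalg.norm(d)/41.7,1))
E
python3 -c "
from h import *
go(440,-400,320,0); go(500,-250,320,-4.4)"
```

```text
at [ 142.4 -608.5  302.7] t 0.45 F [-0.4 -0.2 -0.4] gap 88.3  -> (440, -400, 320, 0) rel [-337.3  -17.3 -135.2] [1.000e-02 1.317e+01 0.000e+00] rows 8.7
at [ 142.4 -608.5  302.7] t 0.45 F [-0.4 -0.2 -0.4] gap 88.3  -> (500, -250, 320, -4.4) rel [-429.9  -17.3 -267.6] [1.000e-02 1.757e+01 0.000e+00] rows 12.2
```

```bash
python3 -m creep '-42 0 -17 0 2 0 68; -84 0 -34 0 4 0 68; -126 -5 -51 0 6 0 68; -168 -10 -68 0 8 0 68; -210 -12 -85 0 10 0 68; -250 -14 -100 0 12 0 68; -300 -17 -130 0 13 0 68; -340 -17 -160 0 14 0 68; -370 -17 -200 0 15 0 68; -400 -17 -230 0 16 0 68; -430 -17 -268 0 17.6 0 68; -430 -17 -268 0 17.6 0 68; -430 -17 -268 0 17.6 0 68; -430 -17 -268 0 17.6 0 68; -430 -17 -268 0 17.6 0 68; -430 -17 -268 0 17.6 0 68' 30
python3 - <<'E'
from h import *
m=camera_model("wrist"); p,d=camera("wrist"); cv2.imwrite("pics/w1.png",p[:,:,::-1]); np.save("pics/w1.npy",d)
np.save("pics/w1T.npy",m["cam_to_world"]); go(500,16,290,-4.4)
E
```

```text
t: 1.78
ee_pos: [499.2, -251.1, 319.7]
eef_rot: [[-0.997, -0.001, -0.079], [0.079, -0.001, -0.997], [0.001, -1.0, 0.001]]
contact_force: [-0.8, -1.2, 0.7]
finger_gap: 60.0
at [ 499.  -251.7  319.7] t 1.83 F [-0.4  0.7  0.2] gap 60.0  -> (500, 16, 290, -4.4) rel [  20.5   29.4 -266.9] [-0.08 -0.21  0.04] rows 6.5
```

View pics/w1.png

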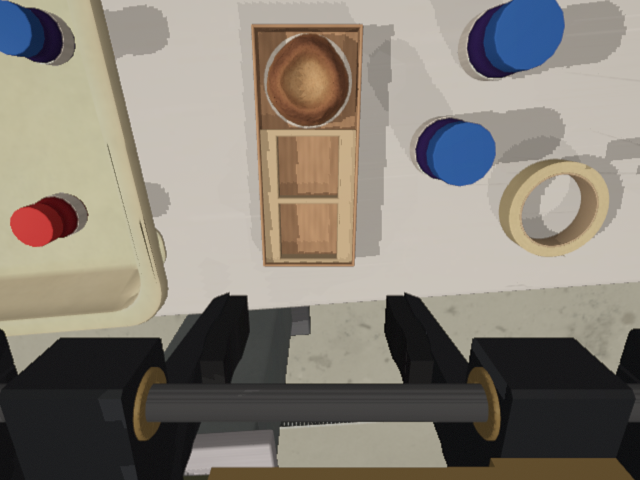

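The wrist view shows the brown box upright in frame, cake at (308,80), near pocket around (308,166), end pocket around (308,230).

```bash
cat >> h.py <<'E'
def px(T,m,u,v,z):
    r=T[:3,:3]@np.array([(u-m["cx"])/m["fx"],(v-m["cy"])/m["fy"],1]); return T[:3,3]+r*(z-T[2,3])/r[2]
def depth_rect(d,T,m,box,zlo,zhi):
    v,u=np.mgrid[0:480,0:640]; Q=np.stack([(u-m["cx"])/m["fx"]*d,(v-m["cy"])/m["fy"]*d,d],-1)@T[:3,:3].T+T[:3,3]
    l,t,r,b=box; q=Q[t:b,l:r][d[t:b,l:r]>0]; return q[(q[:,2]>zlo)&(q[:,2]<zhi)]
E
python3 - <<'E'
from h import *
T=np.load("pics/w1T.npy"); m=camera_model("wrist"); d=np.load("pics/w1.npy")
q=depth_rect(d,T,m,(240,10,375,285),12,45); r=cv2.minAreaRect(q[:,:2].astype(np.float32)); print(np.array(r[0]).round(1),r[1],r[2])
q=depth_rect(d,T,m,(240,10,375,285),20,27);print(np.median(q,0),len(q))
print("corners z24",[px(T,m,u,v,24)[:2].round(1).tolist() for u,v in((252,25),(363,25),(354,266),(264,266))])
print("near z18",np.mean([px(T,m,u,v,18) for u,v in((276,136),(339,135),(339,197),(277,197))],0).round(1))
print("end z18",np.mean([px(T,m,u,v,18) for u,v in((278,203),(337,203),(337,258),(281,258))],0).round(1))
q=depth_rect(d,T,m,(285,146,330,190),-10,12);print("floor near",np.median(q,0).round(1))
q=depth_rect(d,T,m,(0,195,70,255),60,75);print("red",q.mean(0).round(1),cv2.minEnclosingCircle(q[:,:2].astype(np.float32)))
q=depth_rect(d,T,m,(100,0,170,240),80,110);print("rim z",np.percentile(q[:,2],[5,50,95]))
E
```

```text
[ 540.  -246.1] (100.22575378417969, 232.76812744140625) 85.45533752441406
[ 600.41871403 -250.69216356   23.90994194] 3863
corners z24 [[658.6, -206.7], [650.9, -305.0], [419.5, -286.3], [427.2, -188.7]]
near z18 [ 529.1 -245.1   18. ]
end z18 [ 461.1 -239.8   18. ]
floor near [ 526.7 -243.8    3.4]
red [501.9  13.1  65.9] ((500.7239990234375, 14.502467155456543), 20.64207649230957)
rim z [81.51499174 85.42625531 86.9279071 ]
```

The measurements agree within 1 mm: near pocket (529,-245), end pocket (461,-240), red jar (500.6,15). Now to pick red.

```bash
python3 -m creep '-2 0 -40 0 0 0 68; -1 10 -80 0 0 0 68; 4 20 -120 0 0 0 68; 8 30 -160 0 0 0 68; 12 40 -200 0 0 0 68; 16 60 -240 0 0 0 68; 20 80 -266 0 0 0 68; 20 100 -266 0 0 0 68; 20 110 -266 0 0 0 68; 20 110 -266 0 0 0 68; 20 110 -266 0 0 0 68'
python3 -c "
from h import *
m=camera_model('wrist'); p,d=camera('wrist'); cv2.imwrite('pics/w2.png',p[:,:,::-1])
go(500.6,15,100,-4.5)"
```

```text
t: 2.75
ee_pos: [500.6, 15.3, 209.6]
eef_rot: [[-0.997, -0.001, -0.08], [0.08, -0.001, -0.997], [0.001, -1.0, 0.001]]
contact_force: [0.4, -0.6, 0.3]
finger_gap: 60.0
at [501.1  15.4 210.2] t 2.8 F [ 0.9  0.3 -0.5] gap 60.0  -> (500.6, 15, 100, -4.5) rel [  0.5 110.2   0.3] [-0.04 -0.1  -0.05] rows 2.6
```

View pics/w2.png

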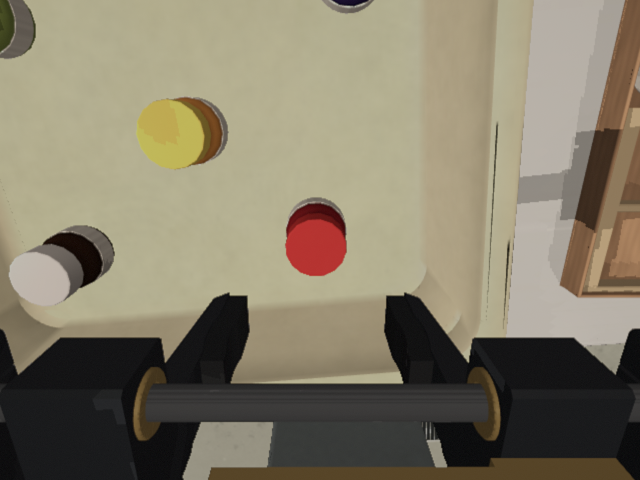

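The red jar is centred between the fingers at column 316, with the tray clear around it. Going down and gripping.

```bash
python3 -m creep '0 30 0 0 0 0 68; 0 60 0 0 0 0 68; 0 85 0 0 0 0 68; 0 105 0 0 0 0 68; 0 110 0 0 0 0 68; 0 110 0 0 0 0 68; 0 110 0 0 0 0 68; 0 110 0 0 0 0 40; 0 110 0 0 0 0 30; 0 110 0 0 0 0 30; 0 110 0 0 0 0 30; 0 110 0 0 0 0 30; 0 110 0 0 0 0 30; 0 110 0 0 0 0 30' 25
python3 -c "
from h import *
go(500.6,15,220,-4.5)"
```

```text
t: 3.97
ee_pos: [501.3, 17.0, 100.6]
eef_rot: [[-0.997, 0.002, -0.077], [0.077, -0.0, -0.997], [-0.002, -1.0, 0.0]]
contact_force: [0.2, -0.9, 6.5]
finger_gap: 39.5
at [501.3  17.  100.6] t 3.97 F [ 0.2 -0.9  6.5] gap 39.5  -> (500.6, 15, 220, -4.5) rel [   0.3 -119.4    2. ] [-0.    0.06 -0.11] rows 2.9
```

```bash
python3 -m creep '0 -10 0 0 0 0 30; 0 -30 0 0 0 0 30; 0 -60 0 0 0 0 30; 0 -90 0 0 0 0 30; 0 -120 0 0 0 0 30; 0 -140 0 0 0 0 30; 0 -140 0 0 0 0 30; 0 -140 0 0 0 0 30'
python3 -c "
from h import *
p,d=camera('wrist'); cv2.imwrite('pics/w3.png',p[:,:,::-1])
p,d=camera('scene'); cv2.imwrite('pics/s3.png',cv2.resize(p[80:330,180:480,::-1],None,fx=2.4,fy=2.4))
go(529,-245,240,-4.5)"
```

```text
t: 4.63
ee_pos: [500.9, 17.2, 240.9]
eef_rot: [[-0.997, 0.002, -0.077], [0.077, 0.0, -0.997], [-0.002, -1.0, -0.0]]
contact_force: [-1.5, 0.6, -0.7]
finger_gap: 39.7
at [499.9  17.1 239.1] t 4.73 F [ 0.2  0.2 -2.1] gap 39.5  -> (529, -245, 240, -4.5) rel [-49.3  -0.9 259. ] [-0.02  0.08  0.1 ] rows 6.3
```

View pics/w3.png

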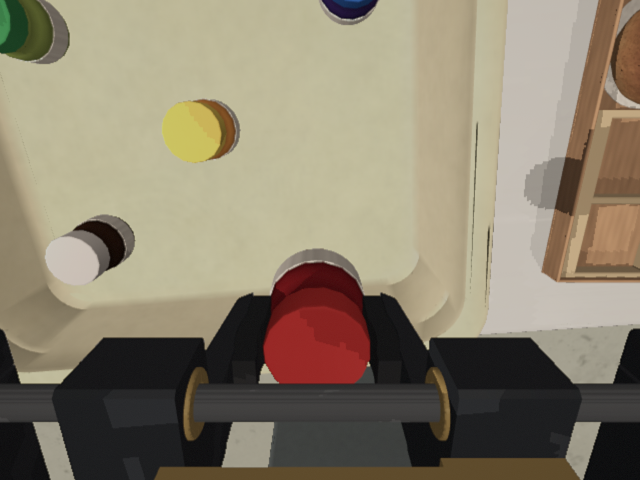

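View pics/s3.png

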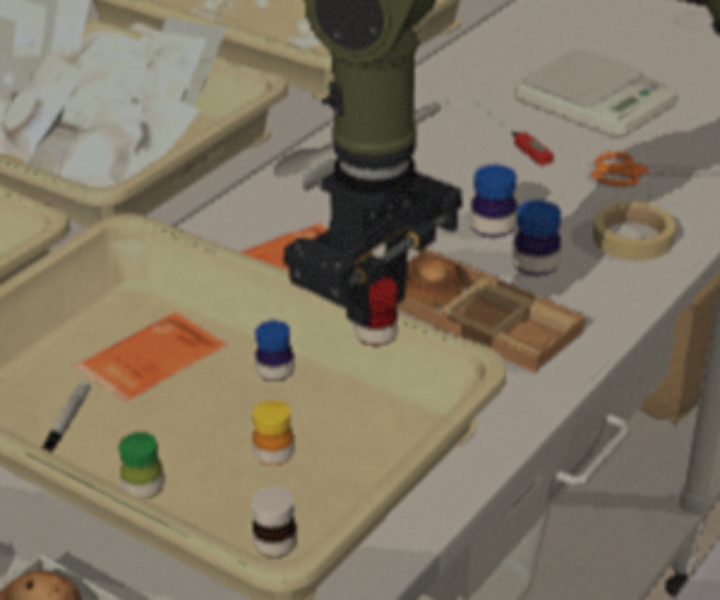

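Red is held upright at the lid. Carrying it to the brown near pocket.

```bash
python3 -m creep '-3 0 15 0 0 0 30; -10 0 50 0 0 0 30; -17 0 90 0 0 0 30; -25 0 130 0 0 0 30; -32 0 170 0 0 0 30; -40 0 210 0 0 0 30; -46 0 240 0 0 0 30; -49 -1 255 0 0 0 30; -49 -1 259 0 0 0 30; -49 -1 259 0 0 0 30; -49 -1 259 0 0 0 30; -49 -1 259 0 0 0 30'
python3 -c "
from h import *
p,d=camera('wrist'); cv2.imwrite('pics/w4.png',p[:,:,::-1])
go(529,-245,97,-4.5)"
```

```text
t: 5.73
ee_pos: [529.5, -242.2, 240.1]
eef_rot: [[-0.997, -0.001, -0.074], [0.074, 0.002, -0.997], [0.002, -1.0, -0.002]]
contact_force: [0.5, -0.9, -1.4]
finger_gap: 39.8
at [ 529.6 -242.4  240.3] t 5.78 F [-0.   0.  -0.9] gap 39.5  -> (529, -245, 97, -4.5) rel [  0.2 143.3   2.9] [0.09 0.26 0.07] rows 3.4
```

View pics/w4.png

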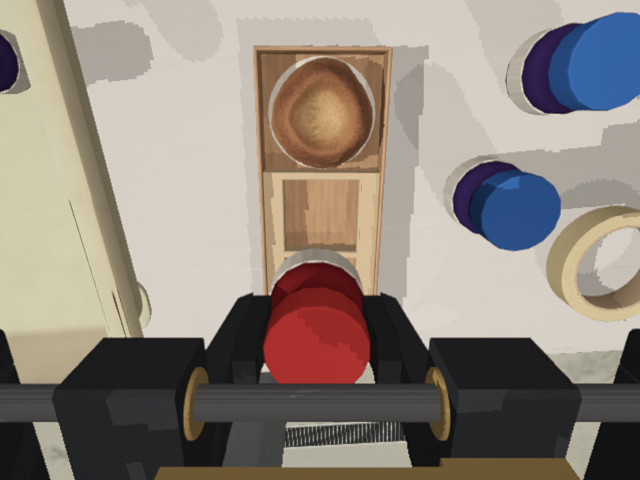

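```bash
python3 -m creep '0 25 2 0 0 0 30; 0 55 3 0 0.2 0 30; 0 85 3 0 0.2 0 30; 0 105 3 0 0.2 0 30; 0 120 3 0 0.2 0 30; 0 130 3 0 0.2 0 30; 0 136 3 0 0.2 0 30; 0 140 3 0 0.2 0 30; 0 144 3 0 0.2 0 30; 0 144 3 0 0.2 0 30; 0 144 3 0 0.2 0 30'
python3 -c "
from h import *
p,d=camera('wrist'); cv2.imwrite('pics/w5.png',p[:,:,::-1])
go(529,-245,96,-4.5)"
```

```text
t: 6.7
ee_pos: [529.6, -248.0, 97.3]
eef_rot: [[-0.997, 0.001, -0.081], [0.081, -0.0, -0.997], [-0.001, -1.0, 0.0]]
contact_force: [-0.4, 0.1, -1.2]
finger_gap: 39.7
at [ 529.7 -248.1   97.4] t 6.75 F [ 0.  -0.  -1.2] gap 39.8  -> (529, -245, 96, -4.5) rel [ 0.9  1.4 -3. ] [-0.03 -0.13 -0.07] rows 0.1
```

View pics/w5.png

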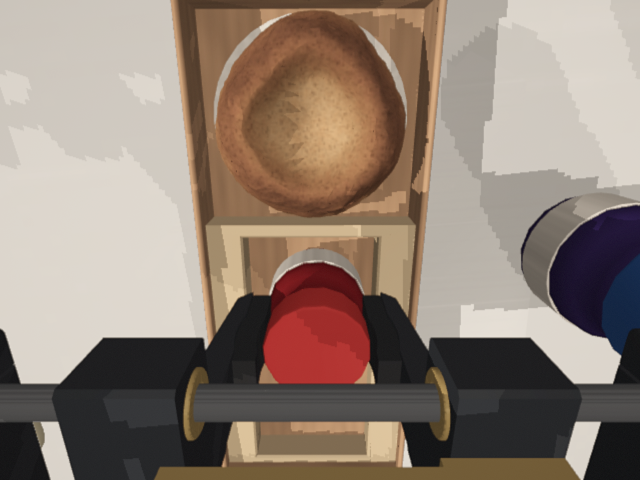

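The jar is centred in its pocket (pocket columns 245–380, jar at 316). Lowering the last 2 mm and releasing.

```bash
python3 -m creep '0.5 1 -2 0 0 0 30; 0.5 2 -2 0 0 0 30; 0.5 2 -2 0 0 0 30; 0.5 2 -2 0 0 0 60; 0.5 2 -2 0 0 0 65; 0.5 2 -2 0 0 0 65; 0.5 2 -2 0 0 0 65; 0.5 2 -2 0 0 0 65; 0.5 -15 -2 0 0 0 65; 0.5 -40 -2 0 0 0 65; 0.5 -75 -2 0 0 0 65; 0.5 -110 -2 0 0 0 65;  0.5 -120 -2 0 0 0 65; 0.5 -120 -2 0 0 0 65'
python3 -c "
from h import *
m=camera_model('wrist');T=np.array(m['cam_to_world']);p,d=camera('wrist'); cv2.imwrite('pics/w6.png',p[:,:,::-1])
q=depth_rect(d,T,m,(200,150,430,330),57,70);q=q[np.hypot(q[:,0]-529,q[:,1]+245)<35]
print('red',q.mean(0).round(1),np.round(cv2.minEnclosingCircle(q[:,:2].astype(np.float32))[0],1))
go(577,94,215,-4.5)"
```

```text
t: 7.92
ee_pos: [530.5, -246.6, 219.7]
eef_rot: [[-0.997, 0.006, -0.081], [0.081, -0.002, -0.997], [-0.006, -1.0, 0.002]]
contact_force: [0.1, 0.3, -0.2]
finger_gap: 57.3
red [ 530.3 -246.    61.3] [ 529.2 -246. ]
at [ 529.3 -246.1  217.5] t 7.97 F [ 0.4  0.5 -1. ] gap 57.6  -> (577, 94, 215, -4.5) rel [ -20.     2.3 -342.9] [-0.04 -0.14 -0.13] rows 8.2
```

View pics/w6.png

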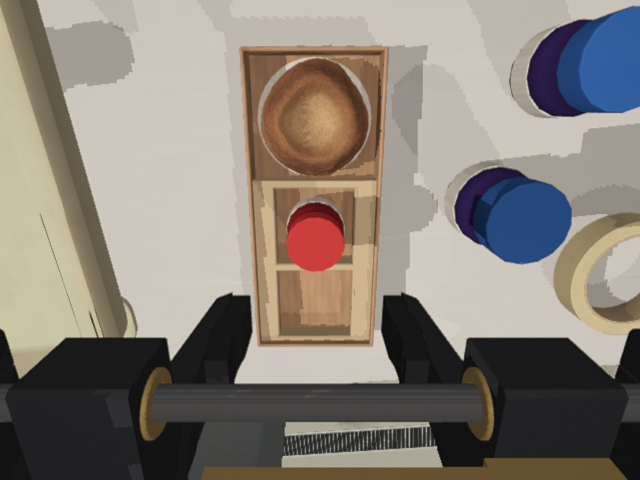

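The red lid top is at 61.3 mm, so it stands on the pocket floor, at (529,-246). Next is yellow.

```bash
python3 -m creep '-2 0 -40 0 0 0 68; -5 0 -80 0 0 0 68; -7 0 -120 0 0 0 68; -10 1 -160 0 0 0 68; -12 1 -200 0 0 0 68; -14 2 -240 0 0 0 68; -16 2 -280 0 0 0 68; -18 2 -315 0 0 0 68; -20 2 -343 0 0 0 68; -20 2 -343 0 0 0 68; -20 2 -343 0 0 0 68; -20 2 -343 0 0 0 68; -20 2 -343 0 0 0 68'
python3 -c "
from h import *
m=camera_model('wrist');T=np.array(m['cam_to_world']);p,d=camera('wrist'); cv2.imwrite('pics/w7.png',p[:,:,::-1])
q=depth_rect(d,T,m,(240,150,400,330),61,70);q=q[np.hypot(q[:,0]-577,q[:,1]-94)<35]
print(q.mean(0).round(1),np.round(cv2.minEnclosingCircle(q[:,:2].astype(np.float32))[0],1))
go(577,94,100,-4.5)"
```

```text
t: 9.05
ee_pos: [576.0, 92.0, 213.6]
eef_rot: [[-0.997, -0.002, -0.084], [0.084, -0.002, -0.997], [0.002, -1.0, 0.002]]
contact_force: [0.3, -0.0, 0.8]
finger_gap: 60.5
[579.1  94.   66. ] [578.  94.]
at [576.1  92.  213.9] t 9.1 F [ 0.4  0.1 -0.1] gap 60.0  -> (577, 94, 100, -4.5) rel [ -0.8 113.9  -2.3] [-0.11 -0.31  0.08] rows 2.7
```

View pics/w7.png

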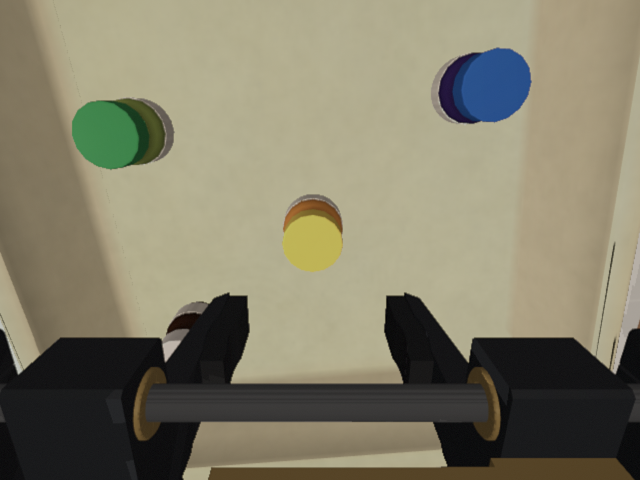

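Yellow is centred at column 313, and the white jar is well clear.

```bash
python3 -m creep '-1 30 -2 0 -0.3 0 68; -1 60 -2 0 -0.3 0 68; -1 85 -2 0 -0.3 0 68; -1 105 -2 0 -0.3 0 68; -1 114 -2 0 -0.3 0 68; -1 114 -2 0 -0.3 0 68; -1 114 -2 0 -0.3 0 68; -1 114 -2 0 -0.3 0 40; -1 114 -2 0 -0.3 0 30; -1 114 -2 0 -0.3 0 30; -1 114 -2 0 -0.3 0 30; -1 114 -2 0 -0.3 0 30; -1 114 -2 0 -0.3 0 30; -1 104 -2 0 -0.3 0 30; -1 80 -2 0 -0.3 0 30; -1 40 -2 0 -0.3 0 30; -1 5 -2 0 -0.3 0 30; -1 -25 -2 0 -0.3 0 30; -1 -25 -2 0 -0.3 0 30; -1 -25 -2 0 -0.3 0 30'
python3 -c "
from h import *
p,d=camera('wrist'); cv2.imwrite('pics/w8.png',p[:,:,::-1])
go(461,-240,240,-4.5)"
```

```text
t: 10.77
ee_pos: [578.4, 96.6, 241.8]
eef_rot: [[-0.997, 0.004, -0.075], [0.075, 0.001, -0.997], [-0.004, -1.0, -0.001]]
contact_force: [0.8, 0.0, -0.7]
finger_gap: 38.9
at [577.3  96.4 240.1] t 10.82 F [-0.7 -1.3 -1.5] gap 39.1  -> (461, -240, 240, -4.5) rel [ 90.7   0.  344.2] [ 0.01  0.18 -0.01] rows 8.5
```

View pics/w8.png

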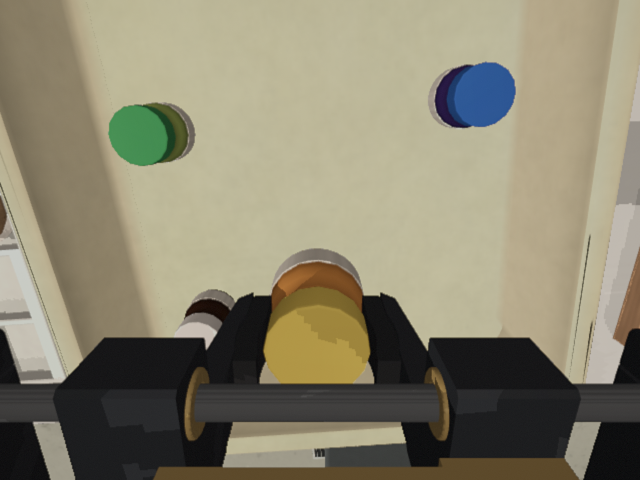

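```bash
python3 -m creep '4 0 15 0 0 0 30; 13 0 50 0 0 0 30; 24 0 90 0 0 0 30; 34 0 130 0 0 0 30; 45 0 170 0 0 0 30; 55 0 210 0 0 0 30; 66 0 250 0 0 0 30; 76 0 290 0 0 0 30; 85 0 325 0 0 0 30; 90 0 342 0 0.2 0 30; 91 0 344 0 0.2 0 30; 91 0 344 0 0.2 0 30; 91 0 344 0 0.2 0 30; 91 0 344 0 0.2 0 30; 91 0 344 0 0.2 0 30'
python3 -c "
from h import *
p,d=camera('wrist'); cv2.imwrite('pics/w9.png',p[:,:,::-1])
go(461,-240,96,-4.5)"
```

```text
t: 12.07
ee_pos: [461.6, -238.0, 239.5]
eef_rot: [[-0.997, -0.0, -0.076], [0.076, 0.001, -0.997], [0.0, -1.0, -0.001]]
contact_force: [0.1, -0.3, -1.0]
finger_gap: 38.7
at [ 461.5 -238.3  239.6] t 12.12 F [ 0.   0.1 -0.9] gap 39.2  -> (461, -240, 96, -4.5) rel [  0.4 143.6   1.9] [0.04 0.14 0.01] rows 3.4
```

View pics/w9.png

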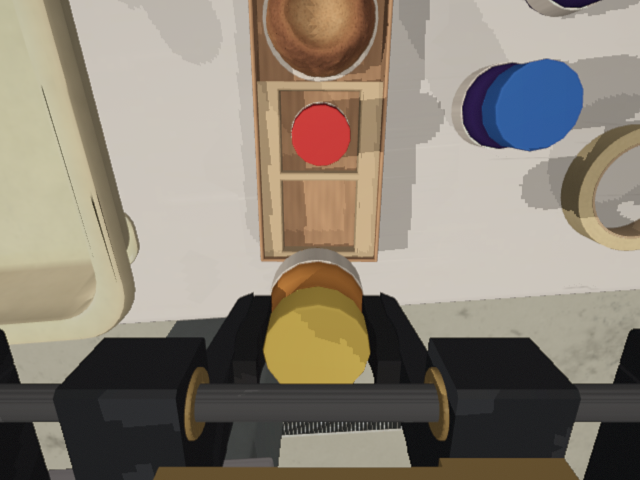

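```bash
python3 -m creep '0 25 1 0 0 0 30; 0 55 1 0 0 0 30; 0 85 1 0 0 0 30; 0 105 1 0 0 0 30; 0 120 1 0 0 0 30; 0 130 1 0 0 0 30; 0 136 1 0 0 0 30; 0 140 1 0 0 0 30; 0 144 1 0 0 0 30; 0 144 1 0 0 0 30; 0 144 1 0 0 0 30; 0 144 1 0 0 0 30'
python3 -c "
from h import *
p,d=camera('wrist'); cv2.imwrite('pics/w10.png',p[:,:,::-1])
go(461,-240,96,-4.5)"
```

```text
t: 13.12
ee_pos: [461.4, -240.8, 96.8]
eef_rot: [[-0.997, 0.002, -0.079], [0.079, -0.0, -0.997], [-0.002, -1.0, 0.0]]
contact_force: [-0.9, 1.5, 6.2]
finger_gap: 39.6
at [ 461.4 -240.7   96.8] t 13.17 F [-0.6  1.4  7.1] gap 39.1  -> (461, -240, 96, -4.5) rel [ 0.5  0.8 -0.7] [-0.01 -0.01 -0.09] rows 0.0
```

View pics/w10.png

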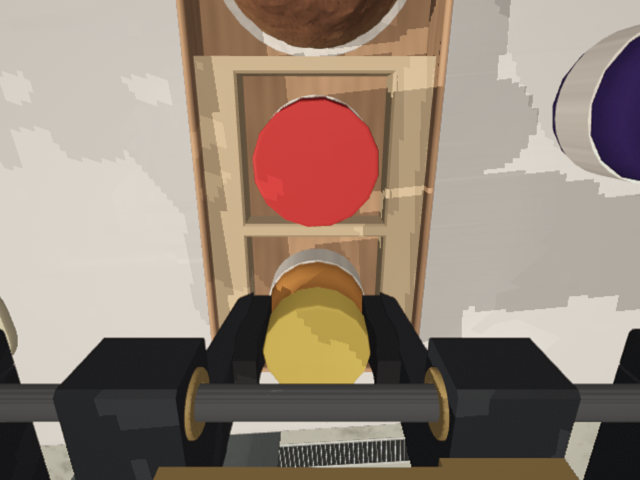

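The tool feels 7 N upward, so yellow is on the pocket floor and centred in column. Releasing.

```bash
python3 -m creep '0 0 0 0 0 0 60; 0 0 0 0 0 0 65; 0 0 0 0 0 0 65; 0 0 0 0 0 0 65; 0 0 0 0 0 0 65; 0 -15 0 0 0 0 65; 0 -40 0 0 0 0 65; 0 -75 0 0 0 0 65; 0 -110 0 0 0 0 65; 0 -150 0 0 0 0 65; 0 -170 0 0 0 0 65; 0 -170 0 0 0 0 65'
python3 -c "
from h import *
m=camera_model('wrist');T=np.array(m['cam_to_world']);p,d=camera('wrist'); cv2.imwrite('pics/w11.png',p[:,:,::-1])
Q=depth_rect(d,T,m,(150,0,450,330),57,70)
for c in ((461,-240),(529,-245)):
  q=Q[np.hypot(Q[:,0]-c[0],Q[:,1]-c[1])<32]
  print(len(q),q.mean(0).round(1),np.round(cv2.minEnclosingCircle(q[:,:2].astype(np.float32))[0],1))
go(500,100,260,-2);go(655.5,210,215,0)"
```

```text
t: 14.17
ee_pos: [462.9, -242.0, 270.1]
eef_rot: [[-0.997, 0.008, -0.08], [0.08, -0.004, -0.997], [-0.009, -1.0, 0.003]]
contact_force: [0.4, -0.5, -0.2]
finger_gap: 57.3
1822 [ 461.9 -240.8   61.3] [ 461.2 -240.5]
2227 [ 529.5 -245.8   61.3] [ 529.1 -245.8]
at [ 461.9 -241.5  267.8] t 14.22 F [ 0.2 -0.2  0.1] gap 57.5  -> (500, 100, 260, -2) rel [ -10.8    7.3 -343.4] [-0.11 -2.56 -0.28] rows 8.2
at [ 461.9 -241.5  267.8] t 14.22 F [ 0.2 -0.2  0.1] gap 57.5  -> (655.5, 210, 215, 0) rel [-156.9   52.8 -465.5] [-0.11 -4.56 -0.28] rows 11.8
```

View pics/w11.png

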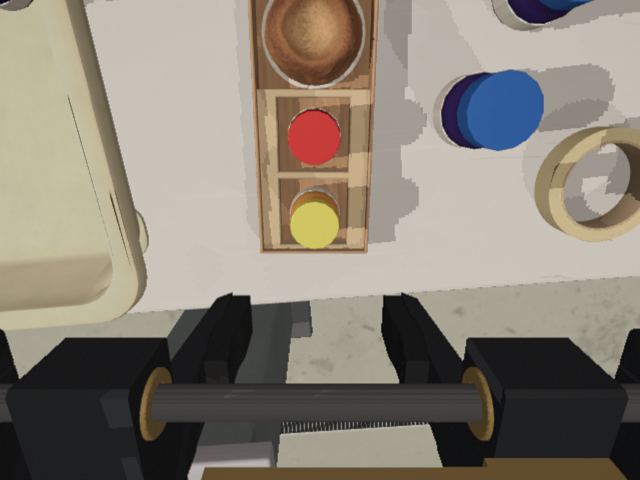

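Both brown-box jars are at pocket centre with lid tops at 61.3. Next, a look at the white box from above.

```bash
python3 -m creep '-10 -10 -40 0 0 0 68; -20 -20 -80 0 0 0 68; -30 -30 -120 0 0 0 68; -35 -40 -160 0 -0.5 0 68; -40 -50 -200 0 -1 0 68; -40 -52 -240 0 -1.5 0 68; -35 -52 -280 0 -2 0 68; -30 -52 -320 0 -2.5 0 68; -25 -52 -360 0 -3 0 68; -20 -52 -400 0 -3.5 0 68; -15 -52 -440 0 -4 0 68; -10 -52 -480 0 -4.5 0 68; -5 -52 -520 0 -4.5 0 68; 0 -52 -560 0 -4.5 0 68; 8 -52 -600 0 -4.5 0 68; 13 -52 -638 0 -4.5 0 68; 13 -52 -638 0 -4.5 0 68; 13 -52 -638 0 -4.5 0 68; 13 -52 -638 0 -4.5 0 68; 13 -52 -638 0 -4.5 0 68'
python3 - <<'E'
from h import *
m=camera_model("wrist"); p,d=camera("wrist"); cv2.imwrite("pics/w12.png",p[:,:,::-1]); np.save("pics/w12.npy",d)
np.save("pics/w12T.npy",m["cam_to_world"]); go(655.5,210.5,215,0)
E
```

```text
t: 15.88
ee_pos: [498.9, 393.9, 316.5]
eef_rot: [[-1.0, -0.001, -0.003], [0.003, -0.003, -1.0], [0.001, -1.0, 0.003]]
contact_force: [-0.3, -0.3, -0.4]
finger_gap: 60.3
at [499.  393.9 316.9] t 15.93 F [ 0.4  0.4 -0. ] gap 60.0  -> (655.5, 210.5, 215, 0) rel [-157.2  102.3  182.6] [-0.14 -0.2   0.03] rows 6.3
```

View pics/w12.png

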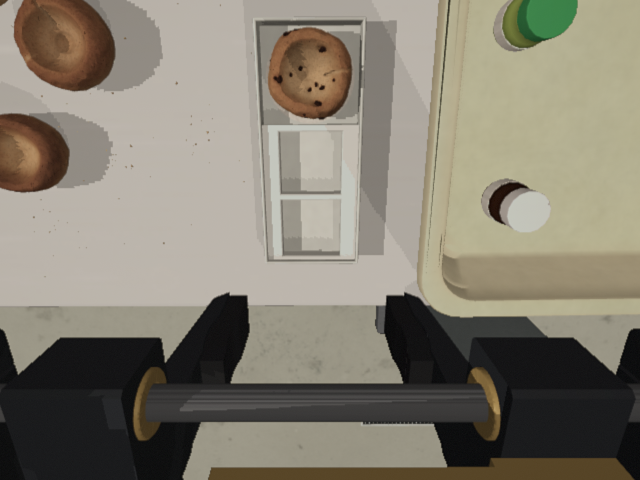

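The white box shows the chocolate-chip cake at (310,72), the near pocket at (311,161) and the end pocket at (312,226).

```bash
python3 - <<'E'
from h import *
T=np.load("pics/w12T.npy"); m=camera_model("wrist"); d=np.load("pics/w12.npy")
q=depth_rect(d,T,m,(240,5,375,280),12,45); r=cv2.minAreaRect(q[:,:2].astype(np.float32)); print(np.array(r[0]).round(1),r[1],r[2])
print("corners z24",[px(T,m,u,v,24)[:2].round(1).tolist() for u,v in((254,19),(366,19),(357,262),(265,262))])
print("near z18",np.mean([px(T,m,u,v,18) for u,v in((278,131),(341,131),(341,193),(280,193))],0).round(1))
print("end z18",np.mean([px(T,m,u,v,18) for u,v in((281,199),(341,199),(341,255),(283,255))],0).round(1))
q=depth_rect(d,T,m,(490,180,560,240),60,70);print("white",q.mean(0).round(1),np.round(cv2.minEnclosingCircle(q[:,:2].astype(np.float32))[0],1))
q=depth_rect(d,T,m,(490,0,590,50),60,70);print("green",q.mean(0).round(1),np.round(cv2.minEnclosingCircle(q[:,:2].astype(np.float32)),1) if 0 else cv2.minEnclosingCircle(q[:,:2].astype(np.float32)))
E
```

```text
[543.3 399.1] (233.96482849121094, 100.26318359375) 0.044361528009176254
corners z24 [[658.3, 447.4], [658.2, 349.2], [427.9, 349.6], [428.2, 448.5]]
near z18 [532.8 399.4  18. ]
end z18 [464.8 398.3  18. ]
white [495.2 200.5  65.5] [493.7 199.6]
green [650.9 212.1  65.5] ((655.2677001953125, 210.7192840576172), 20.303569793701172)
```

The white box centre is (543.3,399.1) at yaw ≈ 0, so its pockets are at (532.5,399) and (464.5,399). Green is at (655.3,210.7). Moving to green.

```bash
python3 -m creep '-22 12 26 0 0 0 68; -45 25 52 0 0 0 68; -70 40 80 0 0 0 68; -95 55 108 0 0 0 68; -118 70 136 0 0 0 68; -140 85 163 0 0 0 68; -156 100 183 0 0 0 68; -156 102 183 0 0 0 68; -156 102 183 0 0 0 68; -156 102 183 0 0 0 68; -156 102 183 0 0 0 68'
python3 -c "
from h import *
m=camera_model('wrist');T=np.array(m['cam_to_world']);p,d=camera('wrist'); cv2.imwrite('pics/w13.png',p[:,:,::-1])
q=depth_rect(d,T,m,(240,150,400,330),61,70);q=q[np.hypot(q[:,0]-655,q[:,1]-211)<35]
print(q.mean(0).round(1),np.round(cv2.minEnclosingCircle(q[:,:2].astype(np.float32))[0],1))
go(655.5,211,100,0)"
```

```text
t: 16.85
ee_pos: [653.7, 214.6, 216.5]
eef_rot: [[-1.0, 0.0, 0.001], [-0.001, 0.002, -1.0], [-0.0, -1.0, -0.002]]
contact_force: [-0.9, 0.2, -0.0]
finger_gap: 59.8
[657.2 210.1  65.9] [656.2 210.1]
at [653.7 214.9 216.7] t 16.9 F [-0.3  0.4 -0.1] gap 60.4  -> (655.5, 211, 100, 0) rel [ -1.7 116.7   4.1] [ 0.09  0.09 -0.04] rows 2.8
```

View pics/w13.png

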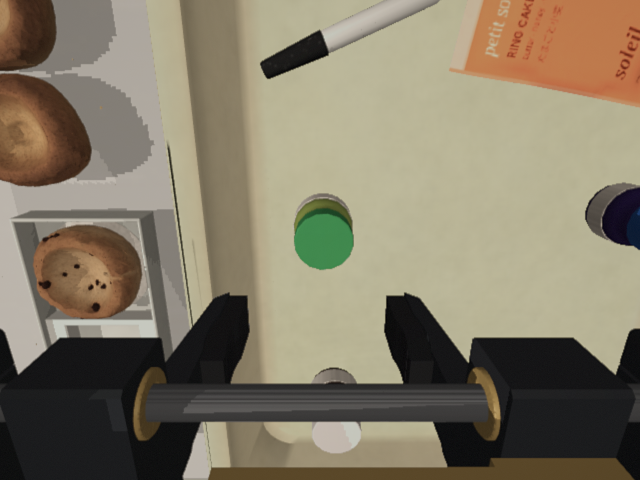

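Green is at (323,238), slightly right of centre, which a 4 mm shift corrects. The tray wall is clear of the left finger.

```bash
python3 -m creep '-1 30 4 0 0 0 66; -2 60 4 0 0 0 66; -2 85 4 0 0 0 66; -2 107 4 0 0 0 66; -2 117 4 0 0 0 66; -2 117 4 0 0 0 66; -2 117 4 0 0 0 66; -2 117 4 0 0 0 40; -2 117 4 0 0 0 30; -2 117 4 0 0 0 30; -2 117 4 0 0 0 30; -2 117 4 0 0 0 30; -2 117 4 0 0 0 30; -2 105 4 0 0 0 30; -2 80 4 0 0 0 30; -2 40 4 0 0 0 30; -2 5 4 0 0 0 30; -2 -25 4 0 0 0 30; -2 -25 4 0 0 0 30; -2 -25 4 0 0 0 30'
python3 -c "
from h import *
p,d=camera('wrist'); cv2.imwrite('pics/w14.png',p[:,:,::-1])
go(532.5,399,240,0)"
```

```text
t: 18.57
ee_pos: [657.0, 209.1, 243.2]
eef_rot: [[-1.0, 0.004, -0.001], [0.001, 0.001, -1.0], [-0.004, -1.0, -0.001]]
contact_force: [0.0, 0.0, -0.9]
finger_gap: 40.1
at [655.8 208.8 241. ] t 18.62 F [-0.6  0.1 -0.5] gap 39.7  -> (532.5, 399, 240, 0) rel [ 123.4    1.  -190.1] [-0.02 -0.04  0.02] rows 5.4
```

View pics/w14.png

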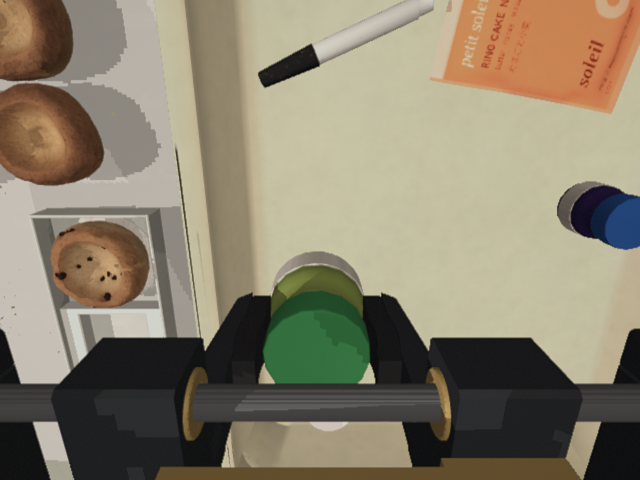

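```bash
python3 -m creep '8 0 -12 0 0 0 30; 26 0 -40 0 0 0 30; 47 0 -72 0 0 0 30; 68 0 -105 0 0 0 30; 90 0 -138 0 0 0 30; 108 1 -166 0 0 0 30; 119 1 -184 0 0 0 30; 123 1 -190 0 0 0 30; 123 1 -190 0 0 0 30; 123 1 -190 0 0 0 30; 123 1 -190 0 0 0 30; 123 1 -190 0 0 0 30'
python3 -c "
from h import *
p,d=camera('wrist'); cv2.imwrite('pics/w15.png',p[:,:,::-1])
go(532.5,399,96,0)"
```

```text
t: 19.62
ee_pos: [535.0, 396.5, 239.4]
eef_rot: [[-1.0, 0.001, -0.004], [0.004, -0.002, -1.0], [-0.001, -1.0, 0.002]]
contact_force: [-0.0, -0.6, 0.1]
finger_gap: 40.1
at [534.8 396.9 239.5] t 19.67 F [-0.6 -0.4 -0.8] gap 40.2  -> (532.5, 399, 96, 0) rel [  2.4 143.5  -2.3] [-0.08 -0.23 -0.03] rows 3.4
```

View pics/w15.png

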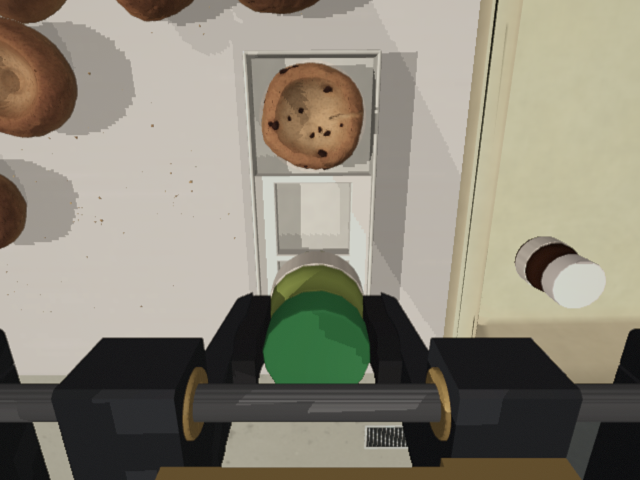

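```bash
python3 -m creep '2 25 -2 0 0 0 30; 2 55 -2 0 0 0 30; 2 85 -2 0 0 0 30; 2 105 -2 0 0 0 30; 2 120 -2 0 0 0 30; 2 130 -2 0 0 0 30; 2 136 -2 0 0 0 30; 2 140 -2 0 0 0 30; 2 144 -2 0 0 0 30; 2 144 -2 0 0 0 30; 2 144 -2 0 0 0 30; 2 144 -2 0 0 0 30'
python3 -c "
from h import *
p,d=camera('wrist'); cv2.imwrite('pics/w16.png',p[:,:,::-1])
go(532.5,399,96,0)"
```

```text
t: 20.67
ee_pos: [531.8, 401.5, 96.5]
eef_rot: [[-1.0, 0.001, -0.001], [0.001, 0.001, -1.0], [-0.001, -1.0, -0.001]]
contact_force: [-0.6, -0.8, -0.9]
finger_gap: 39.8
at [531.7 401.5  96.5] t 20.72 F [-0.3 -0.4 -1.3] gap 39.8  -> (532.5, 399, 96, 0) rel [-0.8  0.5  2.5] [ 0.05 -0.03 -0.06] rows 0.1
```

View pics/w16.png

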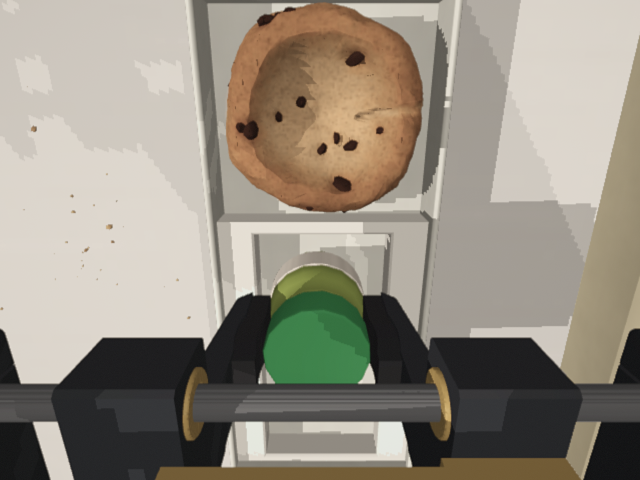

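The jar is inside the pocket (columns 253–390), about 2 mm left of centre. I'll shift it 2 mm, lower it slightly and release.

```bash
python3 -m creep '-1 1 2 0 0 0 30; -1 1.5 2 0 0 0 30; -1 1.5 2 0 0 0 30; -1 1.5 2 0 0 0 60; -1 1.5 2 0 0 0 65; -1 1.5 2 0 0 0 65; -1 1.5 2 0 0 0 65; -1 1.5 2 0 0 0 65; -1 -15 2 0 0 0 65; -1 -40 2 0 0 0 65; -1 -75 2 0 0 0 65; -1 -110 2 0 0 0 65; -1 -120 2 0 0 0 65; -1 -120 2 0 0 0 65'
python3 -c "
from h import *
m=camera_model('wrist');T=np.array(m['cam_to_world']);p,d=camera('wrist'); cv2.imwrite('pics/w17.png',p[:,:,::-1])
q=depth_rect(d,T,m,(200,150,430,330),57,70);q=q[np.hypot(q[:,0]-532,q[:,1]-399)<35]
print('green',q.mean(0).round(1),np.round(cv2.minEnclosingCircle(q[:,:2].astype(np.float32))[0],1))
go(663.5,-17.5,215,0)"
```

```text
t: 21.88
ee_pos: [534.1, 400.2, 219.3]
eef_rot: [[-1.0, 0.006, -0.001], [0.001, 0.004, -1.0], [-0.006, -1.0, -0.004]]
contact_force: [1.0, -0.3, -1.0]
finger_gap: 57.5
green [532.1 400.1  61.3] [531.2 400.1]
at [532.9 399.4 216.8] t 21.93 F [ 0.2 -0.7 -0.1] gap 57.2  -> (663.5, -17.5, 215, 0) rel [-130.9    1.4  416.8] [ 0.08 -0.04 -0.12] rows 10.5
```

View pics/w17.png

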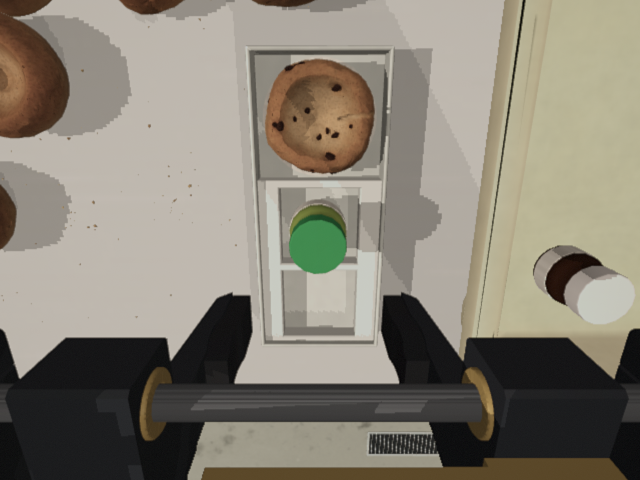

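Green stands at (531.5,400) with its lid top at 61.3. Now the blue jar.

```bash
python3 -m creep '-12 0 39 0 0 0 68; -25 0 78 0 0 0 68; -37 0 117 0 0 0 68; -49 0 156 0 0 0 68; -61 0 195 0 0 0 68; -73 0 234 0 0 0 68; -86 1 273 0 0 0 68; -98 1 312 0 0 0 68; -110 1 351 0 0 0 68; -122 1 390 0 0 0 68; -131 1 415 0 0 0 68; -131 1 415 0 0 0 68; -131 1 415 0 0 0 68; -131 1 415 0 0 0 68; -131 1 415 0 0 0 68'
python3 -c "
from h import *
m=camera_model('wrist');T=np.array(m['cam_to_world']);p,d=camera('wrist'); cv2.imwrite('pics/w18.png',p[:,:,::-1])
q=depth_rect(d,T,m,(200,150,430,330),61,70);q=q[np.hypot(q[:,0]-663,q[:,1]+17)<35]
print(q.mean(0).round(1),cv2.minEnclosingCircle(q[:,:2].astype(np.float32)))
go(663.5,-17.5,100,0)"
```

```text
t: 23.18
ee_pos: [662.2, -13.3, 213.5]
eef_rot: [[-1.0, -0.003, 0.003], [-0.003, 0.002, -1.0], [0.003, -1.0, -0.002]]
contact_force: [0.1, 0.2, 0.2]
finger_gap: 60.2
[665.6 -18.1  65.9] ((664.4529418945312, -18.188425064086914), 20.028623580932617)
at [662.4 -13.3 213.9] t 23.23 F [0.2 0.2 0.4] gap 59.9  -> (663.5, -17.5, 100, 0) rel [ -1.3 113.9   4.4] [0.09 0.16 0.1 ] rows 2.7
```

View pics/w18.png

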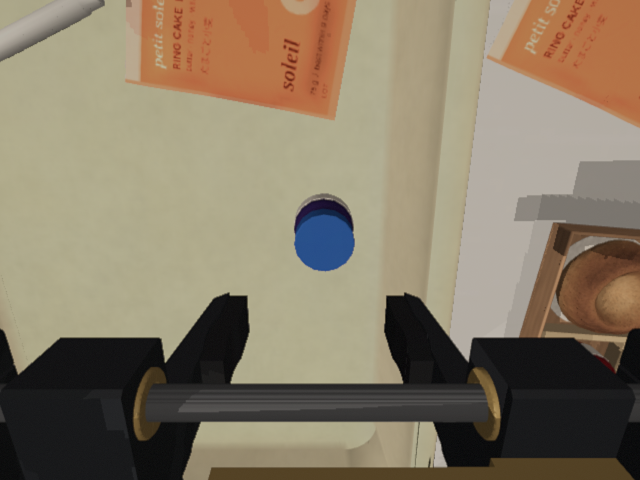

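Blue lid radius is 20.0 and its top is at 65.9, so it's the small one. It sits at (324,240), corrected by a 4.5 mm shift, and the tray wall leaves about 8 mm for the finger.

```bash
python3 -m creep '-2 25 4.5 0 0 0 64; -2 50 4.5 0 0 0 64; -2 75 4.5 0 0 0 64; -2 100 4.5 0 0 0 64; -2 114 4.5 0 0 0 64; -2 114 4.5 0 0 0 64; -2 114 4.5 0 0 0 64; -2 114 4.5 0 0 0 40; -2 114 4.5 0 0 0 30; -2 114 4.5 0 0 0 30; -2 114 4.5 0 0 0 30; -2 114 4.5 0 0 0 30; -2 114 4.5 0 0 0 30; -2 102 4.5 0 0 0 30; -2 80 4.5 0 0 0 30; -2 40 4.5 0 0 0 30; -2 5 4.5 0 0 0 30; -2 -25 4.5 0 0 0 30; -2 -25 4.5 0 0 0 30; -2 -25 4.5 0 0 0 30'
python3 -c "
from h import *
p,d=camera('wrist'); cv2.imwrite('pics/w19.png',p[:,:,::-1])
go(464.5,399,240,0)"
```

```text
t: 24.9
ee_pos: [665.9, -20.7, 242.3]
eef_rot: [[-1.0, 0.004, -0.001], [0.001, -0.0, -1.0], [-0.004, -1.0, 0.0]]
contact_force: [-0.9, 0.2, -2.2]
finger_gap: 39.0
at [664.7 -20.7 240.2] t 24.95 F [-0.2 -0.1 -1.2] gap 39.1  -> (464.5, 399, 240, 0) rel [ 200.5    0.  -419.6] [-0.02 -0.05 -0.  ] rows 11.2
```

View pics/w19.png

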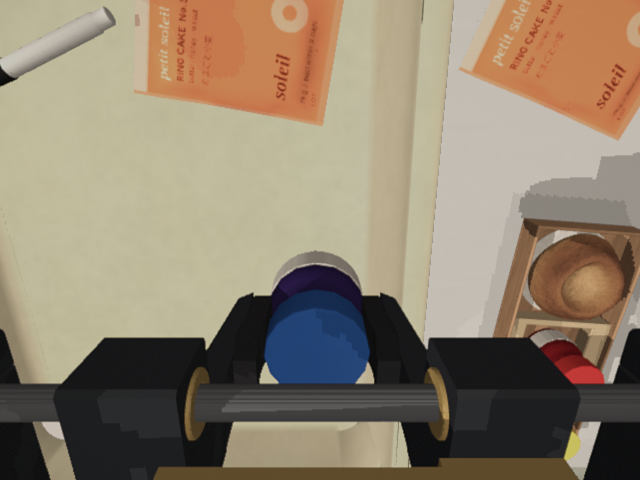

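```bash
python3 -m creep '6 0 -12 0 0 0 30; 18 0 -37 0 0 0 30; 35 0 -73 0 0 0 30; 52 0 -109 0 0 0 30; 69 0 -145 0 0 0 30; 86 0 -181 0 0 0 30; 104 0 -217 0 0 0 30; 121 0 -253 0 0 0 30; 138 0 -289 0 0 0 30; 155 0 -325 0 0 0 30; 172 0 -360 0 0 0 30; 187 0 -392 0 0 0 30; 196 0 -412 0 0 0 30; 200 0 -420 0 0 0 30; 200 0 -420 0 0 0 30; 200 0 -420 0 0 0 30; 200 0 -420 0 0 0 30; 200 0 -420 0 0 0 30'
python3 -c "
from h import *
p,d=camera('wrist'); cv2.imwrite('pics/w20.png',p[:,:,::-1])
go(464.5,399.5,96,0)"
```

```text
t: 26.45
ee_pos: [466.8, 397.0, 239.4]
eef_rot: [[-1.0, 0.0, -0.005], [0.005, -0.002, -1.0], [-0.0, -1.0, 0.002]]
contact_force: [0.2, -1.2, -2.1]
finger_gap: 39.1
at [466.7 397.4 239.6] t 26.5 F [-0.6 -1.1 -0.7] gap 39.2  -> (464.5, 399.5, 96, 0) rel [  2.3 143.6  -2.3] [-0.09 -0.24 -0.02] rows 3.4
```

View pics/w20.png

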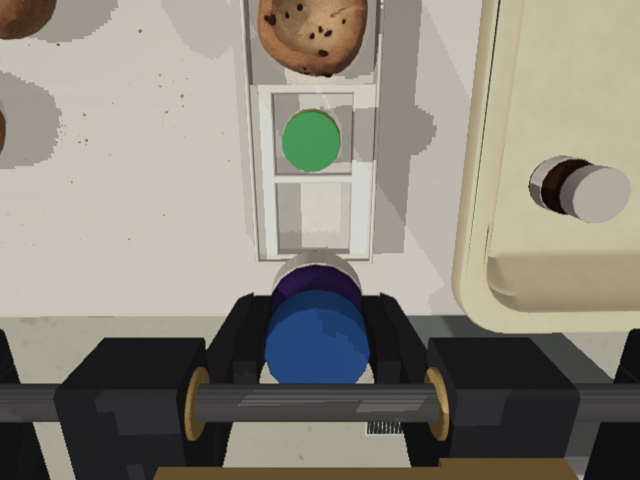

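```bash
python3 -m creep '1 25 0 0 0 0 30; 1 55 0 0 0 0 30; 1 85 0 0 0 0 30; 1 105 0 0 0 0 30; 1 120 0 0 0 0 30; 1 130 0 0 0 0 30; 1 136 0 0 0 0 30; 1 140 0 0 0 0 30; 1 144 0 0 0 0 30; 1 144 0 0 0 0 30; 1 144 0 0 0 0 30; 1 144 0 0 0 0 30'
python3 -c "
from h import *
p,d=camera('wrist'); cv2.imwrite('pics/w21.png',p[:,:,::-1])
go(464.5,399,96,0)"
```

```text
t: 27.5
ee_pos: [465.0, 399.7, 97.5]
eef_rot: [[-1.0, 0.001, -0.001], [0.001, 0.001, -1.0], [-0.001, -1.0, -0.001]]
contact_force: [-2.0, -1.7, 5.6]
finger_gap: 39.2
at [465.  399.6  97.5] t 27.55 F [-1.6 -0.5  5.6] gap 38.9  -> (464.5, 399, 96, 0) rel [0.5 1.5 0.7] [ 0.04 -0.05 -0.09] rows 0.0
```

View pics/w21.png

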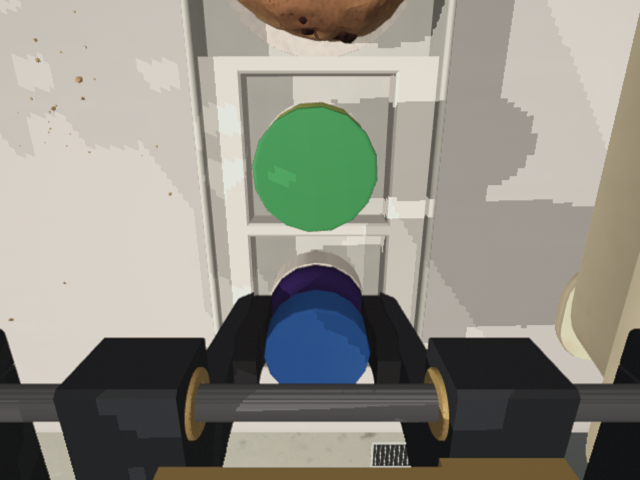

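Blue is on the floor (5.6 N upward) and centred. Releasing and retreating.

```bash
python3 -m creep '0 0 0 0 0 0 60; 0 0 0 0 0 0 65; 0 0 0 0 0 0 65; 0 0 0 0 0 0 65; 0 0 0 0 0 0 65; 0 -15 0 0 0 0 65; 0 -40 0 0 0 0 65; 0 -75 0 0 0 0 65; 0 -110 0 0 0 0 65; 0 -150 0 0 0 0 65; 0 -190 0 0 0 0 65; 0 -220 0 0 0 0 65; 0 -220 0 0 0 0 65; 0 -220 0 0 0 0 65; 0 -220 0 0 0 0 65; 0 -220 0 0 0 0 65; 0 -220 0 0 0 0 65'
python3 -c "
from h import *
m=camera_model('wrist');T=np.array(m['cam_to_world']);p,d=camera('wrist'); cv2.imwrite('pics/w22.png',p[:,:,::-1])
Q=depth_rect(d,T,m,(0,0,640,330),57,70)
for c in ((464.5,399),(532.5,399),(493.7,199.3)):
  q=Q[np.hypot(Q[:,0]-c[0],Q[:,1]-c[1])<32]
  print(len(q),q.mean(0).round(1),np.round(cv2.minEnclosingCircle(q[:,:2].astype(np.float32))[0],1))
p,d=camera('top'); cv2.imwrite('pics/top2.png',p[:,:,::-1]);P=cloud('top',d);Q=P[(d>0)&(P[...,2]>56)&(P[...,2]<70)]
for n,c in dict(blue=(464.5,399),green=(532.5,399),white=(493.7,199.3),yellow=(461,-240),red=(529,-245)).items():
  q=Q[np.hypot(Q[:,0]-c[0],Q[:,1]-c[1])<28]
  print(n,len(q),q.mean(0).round(1) if len(q) else '')
s=read_state();print(s['t'],s['ee_pos'],s['contact_force'])
"
```

```text
t: 28.97
ee_pos: [463.7, 399.2, 313.9]
eef_rot: [[-1.0, -0.003, -0.0], [0.0, -0.002, -1.0], [0.003, -1.0, 0.002]]
contact_force: [-0.5, -0.4, 0.1]
finger_gap: 57.3
1435 [463.8 399.5  61.3] [463.3 399.6]
1721 [531.3 400.2  61.3] [531.1 400.2]
1785 [495.2 201.1  65.2] [493.8 199.2]
blue 66 [453.5 399.2  62.2]
green 8 [547.4 406.7  61. ]
white 137 [492.4 198.6  65.5]
yellow 150 [ 459.8 -239.5   61.7]
red 143 [ 527.7 -245.2   61.6]
29.0667 [463.99489562 399.39609652 314.35112091] [-0.43010569 -0.0534767  -0.52795565]
```

View pics/w22.png

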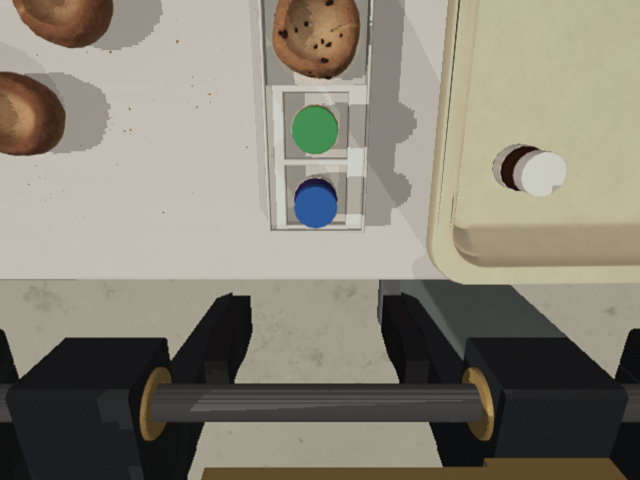

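View pics/top2.png

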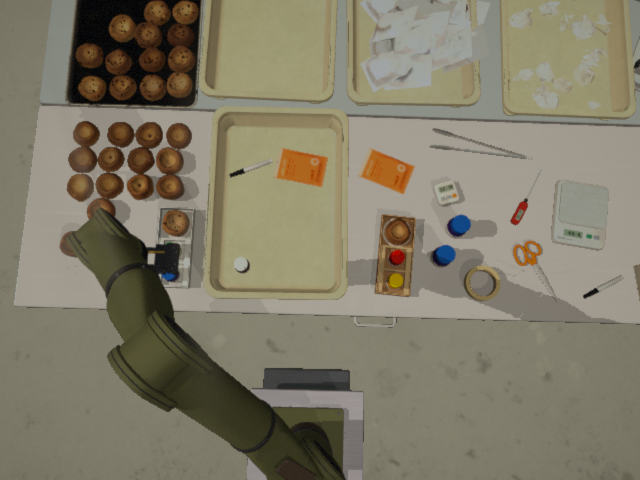

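All four jars stand in their pockets with lid tops at 61.3–61.7, within 2 mm of centre. The white jar is within 1 mm of its start, and the arm is clear. Handing in.

```bash
python3 -c "
from bench import close_job
print(close_job())"
```

```text
the job is handed in; nothing more can be done
None
```

Both gift boxes are made up and the job was handed in at about 29 s. The hand-in gives no verdict, so what follows is from my last camera checks.

- **Brown box:** the red jar is next to the cake and the yellow jar is at the end.
- **White box:** the green jar is next to the cake. The blue jar is at the end; I used the small one from the tray and left the two larger look-alikes on the table.
- **Fit:** every jar was upright, with its lid top at 61–62 mm (3 mm pocket floor plus 58 mm jar). All were within about 2 mm of their pocket centres.
- **White-lidded jar:** it measured within about 1 mm of where it started and was still upright.
- **Arm:** it was raised clear of everything, with no contact force beyond sensor noise.

**Checks that disagreed:** in the last top view the arm hid most of the green and blue jars, so its readings for those two (about 11–17 mm off) are not usable. I relied on the wrist camera for them, which saw both clearly.

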